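Open the weighted hold-down and seat the offcut in the drilling jig

TASK

Load the drilling jig by pushing only, gripping and lifting nothing: with your fingertips gently push the weighted hold-down arm up by the black roller on its free end (leave the counterweight alone), past its balance point, so that it stays raised on its own. Then gently push the pine offcut along the board, under where the arm's foot was, until it sits flush against the middle of the back stop. Leave the other loose things where they are.

Things in the scene. Friction and masses are not known exactly. Their poses are not given: they have to be found in the camera images.
- jig: Fixed drilling jig: plywood board 175 x 300 mm, 12 mm thick, on the bench. Origin on the board's underside, straight under the foot of the lowered arm; x points away from the robot to the back stop, y left, z up. The board covers x -125 to +50, y -190 to +110 mm. The seated offcut has its centre at about x = 0, y = 0.
- stop (a point): Middle of the back stop's front face, at board level (jig x = +20, y = 0, z = 12 mm). The stop is a light wooden strip 110 mm long along the jig's y, 18 mm thick and 30 mm high above the board.
- post_top (a point): Middle of the top of the dark steel pivot post, jig x = 0, y = -150, z = 104 mm: two upright plates, 53 mm over both along x and 40 mm wide along y, with feet 88 mm over both.
- hinge (a point): Hinge of the arm in the post: x = 0, y = -150, z = 85 mm in the jig's frame; the hinge axis is the jig's x axis.
- roller: Black roller, 32 mm across and 34 mm long, turning freely in a small aluminium fork (44 mm over it) on the free end of the arm, its axle parallel to the hinge; origin at its centre, 210 mm from the hinge. With the arm lowered it is 190 mm to the left (+y of the jig) of the hinge and 89 mm above it. Push the arm up here, with under 35 N; a finger does not stick to it.
- counterweight: Dark steel counterweight fixed to the arm's tail: a disc 48 mm across and 38 mm thick along the jig's x, origin at its centre, 46 mm behind the hinge (to the right when the arm is lowered). Not to be pressed on.
- foot (a point): Underside of the arm's 22 mm rubber foot, on a 10 mm spindle under the bar, 150 mm left of the hinge. Lowered it is 18 mm above the board, so the 34 mm offcut cannot pass; raised, it stands well to the right, about 110 mm from the jig's middle.
- hold_down (a joint): Angle of the hold-down arm, rad: 0 lowered (its 20 x 12 mm bar then slopes up to the left, 0.436 above level), growing as the roller rises and swings right over the post; upper stop 1.6, 27 degrees past upright. The counterweight nearly balances it: 1 N up or 2 N sideways on the roller raises it. Balance is near 0.83: below, it falls back; beyond, it tips to the upper stop and stays.
- wood_block: Pine offcut, 40 mm (its x) by 85 mm (its y) by 34 mm high, about 70 g, lying loose on the front of the board, long side roughly along the stop. Origin at the centre of its underside, 12 mm above the bench. It slides easily: it is pushed, not squeezed (under 35 N).
- drill_bit: Bystander: grey drill bit about 31 x 63 x 33 mm lying loose on the board in front of the post. Origin at the centre of its underside.
- tape_roll: Bystander: roll of black tape, 53 mm across, 19 mm high, flat on the bench left of the board. Origin at the centre of its underside.
- dropper: Bystander: small brown dropper bottle, 33 mm across, 102 mm high, standing on the bench left of the board. Origin at the centre of its underside.
- tape_measure: Bystander: yellow tape measure 33 x 85 x 62 mm standing on the bench right of the board. Origin at the centre of its underside.
Not all that is in view belongs to the job. Leave any pink look-alike of the wood_block alone.

How it is judged:
By the outcome, as a careful person would: the job done as asked, in the order asked, and still so for the second after the job is handed in, with the robot touching nothing.
It also fails if it takes over 51 s, if anything falls off the work surface, if the arm or the gripper's body presses on something with over 40 N, if the wrist force passes 120 N, or if a joint passes its speed limit or range.

ROBOT

A 6-joint arm with a two-finger parallel gripper is mounted at the origin on a cart in front of the work surface, level with it; the furniture and walls round the work are solid. World frame = base frame: x ahead of the robot, y to its left, z up, the work surface at z = 0. Lengths are in mm, angles in rad, forces in N, time in s.
With the tool pointing down it reaches from about 275 to 825 mm from the base axis. Payload 4.9 kg.
Tool frame: the origin (TCP) lies at the very end of the fingers, on their centre line; the grasp point (between the pads) lies 19 mm behind it; z points along the fingers, y is the line along which they close (so a half turn about z gives the same grasp; the last joint's range is limited). The gripper opens to 85 mm and grips with 20 to 120 N. Pads are 22 mm wide; open, the fingers measure 114 mm over their backs; the gripper's body (76 mm by 85 mm) begins 54 mm behind the grasp point. The pads swing forward as they close: fully open they stand 13 mm farther back than shut.
Start: joints at [1.193, 0.326, -0.193, 1.052, 0, 1.437], TCP at [132.759, 533.754, 231.281] pointing down, gripper open.
Joint ranges: [-2.65, 2.65], [-0.97, 1.79], [-1.3, 1.35], [-1.93, 2.1], [-1.47, 1.37], [-3.14, 3.14]. Speed limits (rad/s): [2.57, 2.57, 3.14, 3.14, 3.14, 3.14].

INTERFACE

Orientations are given as [roll, pitch, yaw] about the fixed x, y, z axes, in that order (R = Rz(yaw) Ry(pitch) Rx(roll)).
In Python, from bench import bot, solve_ik, imaging gives the robot as it stands. Calls block until the motion is done:
- bot.move_ptp(position, orientation): joint-space move of the TCP to a pose.
- bot.movel(position, rot=None, max_speed=150, threshold=None): straight line of the TCP; rot=None keeps the orientation; max_speed is the mean speed in mm/s. With threshold (N) it stops when the force on the tool has changed by that much, and returns True; else False.
- bot.move_j(angles): joint-space move.
- bot.grip(opening, effort=None): opening from 0.0 (shut) to 1.0 (fully open); effort is the grip in N (None keeps the last); returns when the fingers have stopped.
- bot.dwell(seconds).
- solve_ik(position, orientation): joint angles nearest the present ones, or None.
- bot.get_state(): the state.
- imaging.capture(name): name is "side" or "top" or "wrist"; returns the picture (480x640x3 uint8, blue, green, red); there is no depth.
- imaging.camera_model(name): a dict with "K" (3x3 intrinsics, pixels), "position" and "rotation" of the camera in the world. Camera axes: x right, y up, looking along -z (the intrinsics and any distortion apply to the point x, -y, -z); pixel columns grow to the right and rows downward; lengths in mm; the calibration is good to about 2 mm. A picture is of the moment at which its call begins: read the wrist's pose just before it. camera_model takes no time and is no camera call; for the wrist camera it gives the pose at the moment of the call.
A pose or a line that the arm cannot do raises bot.IKError and nothing moves.
- bot.sign_off(): hands the job in; it is judged then, once.
The state is a dict: "t": time; "qpos": joint angles; "joint_velocities": joint speeds; "effort": joint torques, N m; "tcp_pos": TCP position; "orientation": TCP orientation; "contact_force": force on the tool from outside, world axes, zero at the start; "wrist_torque": the same for the moment, N m; "opening": opening from 0.0 (shut) to 1.0 (fully open); "gripper_force": force on a finger pad.
Only numpy, scipy, OpenCV 4.12 (cv2) and the standard library are available. Lean on these libraries where they do the work, as an engineer would, in place of code of your own. Each camera call takes 0.05 s, during which the arm holds its last target. There are 200 camera calls.

## Working session

There is one attempt and no reset: what is moved stays moved. The work goes in short steps, each a Python script; the robot and the scene stay as the last script left them, time stands still between calls to the robot, and variables do not carry over. Pictures are saved under pics/ and viewed, at most 13 in all, crops included, and the job is handed in when it is done.

```bash
mkdir -p pics; python3 - <<'E'
from bench import bot, imaging
import cv2
for n in ("top","side"):
    cv2.imwrite(f"pics/{n}0.png",imaging.capture(n)); m=imaging.camera_model(n); print(n,m)
print(bot.get_state())
E
```

```text
top {'K': array([[588.45177757,   0.        , 326.05459444],
       [  0.        , 588.45177757, 242.99175845],
       [  0.        ,   0.        ,   1.        ]]), 'position': array([ 449.71684174,   -3.2437203 , 1246.71591605]), 'rotation': array([ 0.07844539,  0.01738686, -1.56803932])}
side {'K': array([[524.49278472,   0.        , 316.48758852],
       [  0.        , 524.49278472, 250.50958296],
       [  0.        ,   0.        ,   1.        ]]), 'position': array([ 271.71466   , -892.58880983,  499.44466125]), 'rotation': array([ 1.1866169 , -0.01419317, -0.30041205])}
{'t': 0.1, 'qpos': array([ 1.19279411e+00,  3.26851333e-01, -1.93482349e-01,  1.05200170e+00,
       -2.26565635e-05,  1.43658940e+00]), 'joint_velocities': array([-2.28998940e-03,  3.34575357e-04,  1.64644806e-03, -3.48522656e-04,
        9.46688119e-05, -1.44048341e-03]), 'effort': array([ 1.00822552e-03, -4.44240367e+01,  2.63037479e+01,  7.94996013e-03,
       -1.08260062e-04,  3.16912065e-06]), 'tcp_pos': array([132.56863245, 533.24807806, 230.59075742]), 'orientation': array([-3.14006441e+00, -1.83479431e-04,  2.89779724e+00]), 'contact_force': array([-0.18231746, -0.45462134,  0.67780447]), 'wrist_torque': array([-0.0157266 ,  0.03122594,  0.00073049]), 'gripper_force': 0.0, 'opening': 1.002208501086935}
```

View pics/top0.png

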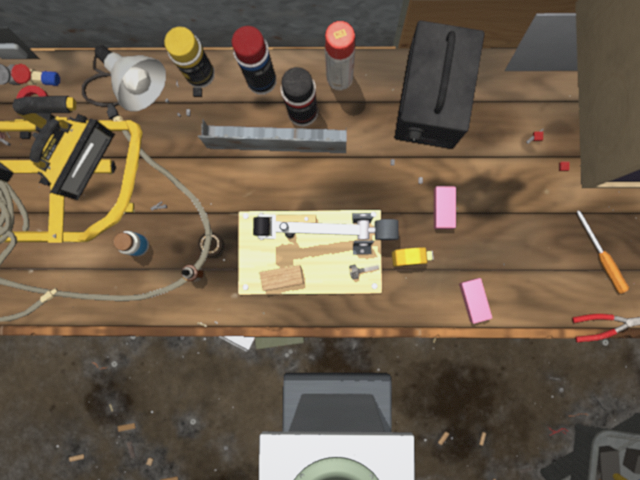

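View pics/side0.png

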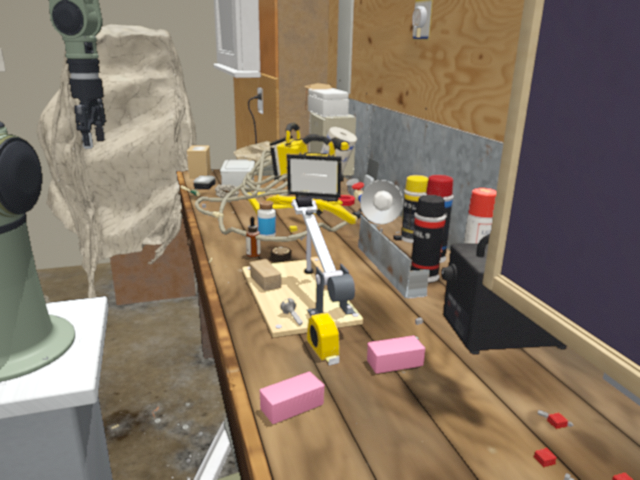

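The top view shows the jig board at x 238–382, y 210–295, the pine offcut at (282,278), the roller at (262,226), the post at (362,233) and the counterweight at (387,230). There are two pink look-alikes, at (446,207) and (476,301). The offcut that fits the description is the wood-brown one on the front of the board. I'll measure and confirm it in a crop.

```bash
cat > h.py <<'E'
import numpy as np, cv2
from scipy.spatial.transform import Rotation as Rn
from bench import bot, imaging, solve_ik
def cam(n):
    m=imaging.camera_model(n); return np.array(m["K"]),np.array(m["position"]),Rn.from_euler('xyz',m["rotation"]).as_matrix()
def ray(n,uv):
    K,p,R=cam(n); d=np.linalg.inv(K)@[uv[0],uv[1],1]; d=R@(d*[1,-1,-1]); return p,d/np.linalg.norm(d)
def onz(n,uv,z):
    p,d=ray(n,uv); return p+d*(z-p[2])/d[2]
def proj(n,X):
    K,p,R=cam(n); c=(R.T@(np.asarray(X,float)-p))*[1,-1,-1]; q=K@c; return q[:2]/q[2]
def tri(a,b):
    (p,d),(q,e)=ray(*a),ray(*b)
    s=np.linalg.lstsq(np.c_[d,-e],q-p,rcond=None)[0]; A=p+s[0]*d; B=q+s[1]*e
    return (A+B)/2,np.linalg.norm(A-B)
E
python3 - <<'E'
from h import *
im=cv2.imread("pics/top0.png"); hsv=cv2.cvtColor(im,cv2.COLOR_BGR2HSV)
for p in [(250,260),(282,272),(300,282),(262,226),(300,245),(320,270)]: print(p,hsv[p[1],p[0]])
roi=np.zeros(im.shape[:2],np.uint8); roi[200:305,225:395]=1
m=((hsv[...,2]>190)&(hsv[...,1]>50)&(hsv[...,1]<130)&(roi>0)).astype(np.uint8)
m=cv2.morphologyEx(m,cv2.MORPH_OPEN,np.ones((3,3)))
pts=cv2.findNonZero(m); r=cv2.minAreaRect(cv2.convexHull(pts)); print(r)
b=cv2.boxPoints(r); W=np.array([onz("top",c,12) for c in b]); print(b,W.round(1)); print([np.linalg.norm(W[i]-W[i-1]).round(1) for i in range(4)])
c=cv2.resize(im[195:310,220:410],None,fx=4,fy=4,interpolation=cv2.INTER_CUBIC); cv2.imwrite("pics/topc.png",c)
s=cv2.imread("pics/side0.png"); c=cv2.resize(s[190:370,225:375],None,fx=3.3,fy=3.3,interpolation=cv2.INTER_CUBIC); cv2.imwrite("pics/sidec.png",c)
E
```

```text
(250, 260) [ 31  37 237]
(282, 272) [ 17  89 214]
(300, 282) [ 15  93 208]
(262, 226) [130  13  61]
(300, 245) [ 31  47 239]
(320, 270) [ 30  49 237]
((309.5, 253.5), (79.0, 143.0), 90.0)
[[238. 214.]
 [381. 214.]
 [381. 293.]
 [238. 293.]] [[608.1 205.3  12. ]
 [608.2 -97.3  12. ]
 [442.2 -96.5  12. ]
 [441.3 202.8  12. ]]
[np.float64(166.8), np.float64(302.5), np.float64(166.1), np.float64(299.4)]
```

View pics/topc.png

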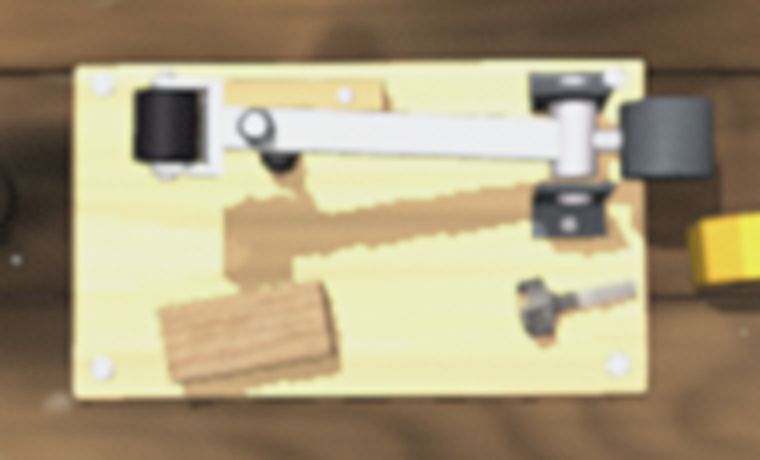

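View pics/sidec.png

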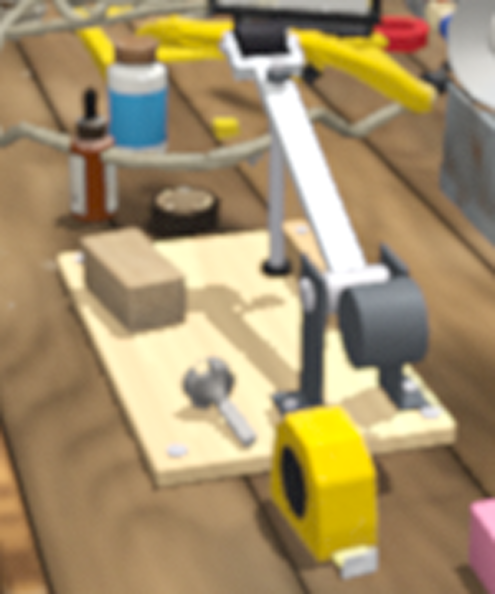

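The crop confirms the plain wood-grain offcut: top-face corners in the crop are (158,309), (322,284), (335,358) and (170,382). It lies yawed by about 9°. The roller is at crop (166,125), and in the side view at about (304,201). The pink blocks are off the board and stay untouched.

```bash
python3 - <<'E'
from h import *
t=lambda u,v:((u+.5)/4+220-.5,(v+.5)/4+195-.5)
s=lambda u,v:((u+.5)/3.3+225-.5,(v+.5)/3.3+190-.5)
B=np.array([onz("top",t(*p),12) for p in [(75,65),(646,61),(647,396),(75,398)]]); print("board",B.round(1).tolist())
e=B[0]-B[1]+B[3]-B[2]; yaw=np.arctan2(-e[0],e[1]); yawx=(lambda d:np.arctan2(d[1],d[0]))(B[0]-B[3]+B[1]-B[2])
R=Rn.from_euler('z',yaw).as_matrix(); O=B.mean(0)-R@[-37.5,-40,12]; print("yaw",yaw,yawx,"O",O, "len",np.linalg.norm(B[0]-B[1]),np.linalg.norm(B[0]-B[3]))
# roller
print("roller tri",tri(("top",t(166,125)),("side",s(262,38))),"expect",O+R@[0,40,174])
print("cw tri",tri(("top",t(668,138)),("side",s(385,325))),"expect", O+R@[0,-150-46*np.cos(.436),85-46*np.sin(.436)])
# side-view board corners
for p in [(58,255),(160,485),(455,440)]: print("side board",onz("side",s(*p),12).round(1))
T=[(158,309),(322,284),(335,358),(170,382)]
C=np.array([onz("top",t(*p),46) for p in T]); print("block",C.round(1).tolist(),C.mean(0), [np.linalg.norm(C[i]-C[i-1]).round(1) for i in range(4)])
d=C[0]-C[1]+C[3]-C[2]; print("byaw",np.arctan2(-d[0],d[1]))
print("block heights", [np.round(np.r_[tri(("top",t(*a)),("side",s(*b)))],1) if 0 else tri(("top",t(*a)),("side",s(*b))) for a,b in [(T[3],(82,240)),(T[2],(133,303)),(T[1],(184,284)),(T[0],(135,231))]])
print("block jig",R.T@(C.mean(0)-O))
print("tape?",onz("side",s(185,215),5),"dropper",onz("side",s(92,215),0))
from bench import solve_ik
for y in (np.pi,0,-np.pi): print(solve_ik([565,170,160],[np.pi,0,y]))
E
```

```text
board [[614.8, 204.6, 12.0], [617.0, -97.6, 12.0], [440.9, -97.3, 12.0], [439.0, 202.0, 12.0]]
yaw 0.006924526507628887 0.0064210980953362294 O [5.65121063e+02 9.31832751e+01 5.32907052e-14] len 302.14769965878344 175.81513369449004
roller tri (array([565.78085652, 133.95506741, 179.99073898]), np.float64(2.1789384100891724)) expect [564.84408411 133.1823161  174.        ]
cw tri (array([ 568.72013641, -102.59750349,   87.0735696 ]), np.float64(0.46219620070362893)) expect [566.44846065 -98.50874532  65.57341521]
side board [441.2 206.   12. ]
side board [ 441.8 -108.9   12. ]
side board [ 611.5 -107.4   12. ]
block [[484.7, 154.5, 46.0], [497.6, 70.7, 46.0], [459.9, 63.9, 46.0], [447.5, 147.9, 46.0]] [472.43466264 109.26502941  46.        ] [np.float64(37.7), np.float64(84.8), np.float64(38.3), np.float64(85.0)]
byaw 0.14997458281082737
block heights [(array([447.98201788, 147.75947921,  46.79211471]), np.float64(0.9401003200378324)), (array([462.23320625,  63.89774594,  37.4986453 ]), np.float64(4.5393977678951805)), (array([498.21612042,  70.81457408,  42.98700342]), np.float64(0.9872019982337167)), (array([485.00582868, 154.38975627,  46.35054306]), np.float64(0.7058812062587958))]
block jig [-92.57282057  16.72317309  46.        ]
tape? [547.07355787 269.91783668   5.        ] dropper [482.57099862 300.01563843   0.        ]
[ 0.16720141  0.45338851 -0.19069423  0.92671359  0.          0.16720141]
[ 0.16720141  0.45338851 -0.19069423  0.92671359  0.         -2.97439124]
[ 0.16720141  0.45338851 -0.19069423  0.92671359  0.          0.16720141]
```

Everything agrees with the given sizes: the board measures 302×176, and the triangulated roller is 6 mm from where it should be. Next I raise the arm by pushing the roller sideways along its arc with shut fingers, tool pointing down.

```bash
cat >> h.py <<'E'
YAW=0.0067; O=np.array([565.1,93.2,0]); RJ=Rn.from_euler('z',YAW).as_matrix()
J=lambda x,y,z: O+RJ@np.array([x,y,z],float)
DOWN=[np.pi,0,np.pi+YAW-2*np.pi]
def st():
    s=bot.get_state(); return s["t"].__round__(2),s["tcp_pos"].round(1),s["contact_force"].round(1)
E
python3 - <<'E'
from h import *
bot.grip(0.0)
bot.move_ptp(J(0,95,260),DOWN); print(st())
bot.movel(J(0,90,160),max_speed=150); print(st())
hit=bot.movel(J(0,56,160),max_speed=30,threshold=2.5); print(hit,st())
cv2.imwrite("pics/side1.png",imaging.capture("side")[100:400,180:480])
E
```

```text
(2.86, array([564. , 189.1, 260. ]), array([0.2, 0.3, 1.3]))
(3.67, array([565. , 183.6, 160.8]), array([ 0.9, -0.2,  1. ]))
True (4.33, array([564.4, 167. , 159.7]), array([ 0.2,  1.9, -0.8]))
```

View pics/side1.png

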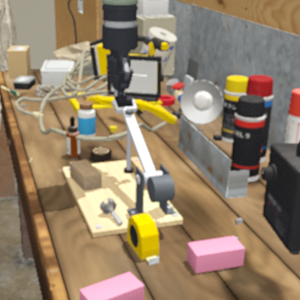

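The finger is at the roller's left side (fork at about (125,100) in the crop), with contact at TCP y 167, as expected. Now I follow the arc.

```bash
python3 - <<'E'
from h import *
for th in np.arange(0.1,1.11,0.125):
    a=.438+th; p=J(0,-150+210*np.cos(a)+30,85+210*np.sin(a)-12)
    h=bot.movel(p,max_speed=60,threshold=20); s=st(); print(round(th,2),h,s[0],s[1],s[2])
    if h: break
cv2.imwrite("pics/side2.png",imaging.capture("side")[100:400,180:480])
E
```

```text
0.1 False 4.95 [564.7 153.3 180.7] [ 1.2  0.9 -0.3]
0.22 False 5.53 [565.1 138.5 202.5] [ 0.7  1.4 -0.1]
0.35 False 6.12 [565.1 121.1 222.1] [-0.3  1.2  0. ]
0.48 False 6.7 [565.2 101.4 239.4] [ 0.6  1.1 -0.6]
0.6 False 7.28 [565.3  79.6 254.1] [0.5 0.6 0.1]
0.72 False 7.87 [565.4  56.2 265.9] [-0.2 -0.7  0.4]
0.85 False 8.45 [565.5  31.5 274.7] [0.4 0.1 0.6]
0.98 False 9.03 [565.7   5.9 280.4] [-0.3 -0.  -0.2]
1.1 False 9.62 [565.9 -20.2 282.9] [0.8 0.4 1.1]
```

View pics/side2.png

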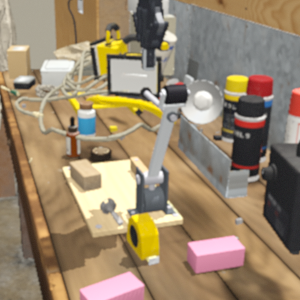

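The arm stands past upright, with the roller at crop (175,93), clear of the fingers. Next I check it numerically, back off, nudge the offcut right to centre it, then push it forward with two spread fingertips.

```bash
python3 - <<'E'
from h import *
print("roller expected side px",proj("side",J(0,-150+210*np.cos(2.038),85+210*np.sin(2.038))))
bot.movel(J(-40,40,285),max_speed=250)
bot.move_ptp(J(-92,92,110),DOWN)
bot.movel(J(-92,88,24),max_speed=120); print(st())
print(bot.movel(J(-92,57.5,24),max_speed=40,threshold=15),st())
bot.movel(J(-92,75,24),max_speed=120)
bot.movel(J(-92,92,100),max_speed=200)
bot.grip(0.5); bot.move_ptp(J(-150,0,100),DOWN); print(st())
im=imaging.capture("top"); cv2.imwrite("pics/top2.png",cv2.resize(im[195:310,220:410],None,fx=4,fy=4,interpolation=cv2.INTER_CUBIC))
E
```

```text
roller expected side px [354.25906937 195.12557175]
(12.1, array([473.5, 180.7,  24.8]), array([ 0.3, -0.7, -0.3]))
False (13.01, array([472.6, 150. ,  23.9]), array([ 0.1, -1.2,  0.4]))
(14.85, array([415.2,  91.7, 100.3]), array([ 0.3, -0.3,  0.4]))
```

View pics/top2.png

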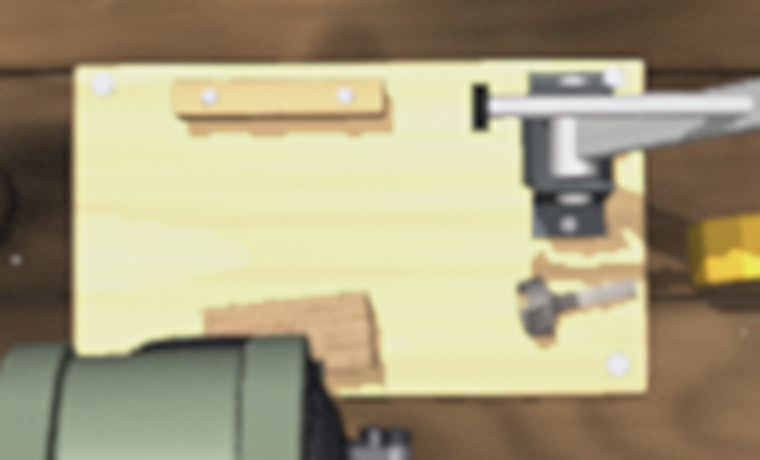

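The roller matches the raised stop position (354,195). The offcut is now a little too far right: its back edge runs from crop (204,309) to (368,292), against a stop spanning about 173–385. I'll measure that and nudge it back.

```bash
python3 - <<'E'
from h import *
t=lambda u,v:((u+.5)/4+220-.5,(v+.5)/4+195-.5)
j=lambda u,v,z:(RJ.T@(onz("top",t(u,v),z)-O)).round(1)
print("block back L,R",j(204,309,46),j(368,292,46),"front R",j(381,366,46))
print("stop top front L,R",j(175,115,42),j(385,109,42))
E
```

```text
block back L,R [-80.1  38.3  46. ] [-71.8 -45.5  46. ] front R [-109.5  -52.    46. ]
stop top front L,R [20.1 54.1 42. ] [ 22.5 -54.3  42. ]
```

```bash
python3 - <<'E'
from h import *
bot.grip(0.0)
bot.move_ptp(J(-96,-85,100),DOWN)
bot.movel(J(-96,-82,24),max_speed=120)
print(bot.movel(J(-96,-61,24),max_speed=40,threshold=15),st())
bot.movel(J(-96,-80,24),max_speed=120)
bot.movel(J(-120,-80,100),max_speed=200)
bot.grip(0.6); bot.move_ptp(J(-155,0,90),DOWN)
bot.movel(J(-155,0,22),max_speed=150); print(st())
print(bot.movel(J(-85,0,22),max_speed=50,threshold=15),st())
im=imaging.capture("top"); cv2.imwrite("pics/top3.png",cv2.resize(im[195:310,220:410],None,fx=4,fy=4,interpolation=cv2.INTER_CUBIC))
E
```

```text
False (17.32, array([469.5,  31.7,  24. ]), array([ 0.3,  0.2, -0.4]))
(19.77, array([410.8,  91.6,  22.2]), array([0.2, 0.4, 0.1]))
False (21.32, array([479.8,  92.6,  22. ]), array([ 0.1, -0.1,  0. ]))
```

View pics/top3.png

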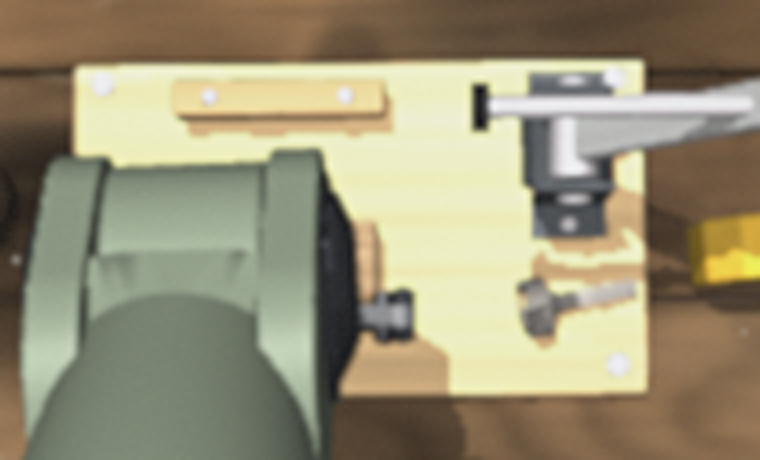

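The gripper hides the offcut's left end, and the right end is at crop (374,222). I'll back off and measure.

```bash
python3 - <<'E'
from h import *
bot.movel(J(-150,0,24),max_speed=200); print(st())
im=imaging.capture("top"); c=cv2.resize(im[195:310,220:410],None,fx=4,fy=4,interpolation=cv2.INTER_CUBIC); cv2.imwrite("pics/top4.png",c)
t=lambda u,v:((u+.5)/4+220-.5,(v+.5)/4+195-.5)
print((RJ.T@(onz("top",t(374,222),46)-O)).round(1))
E
```

```text
(21.84, array([415.3,  92.3,  24.3]), array([1.2, 0.2, 0.2]))
[-36.  -48.6  46. ]
```

View pics/top4.png

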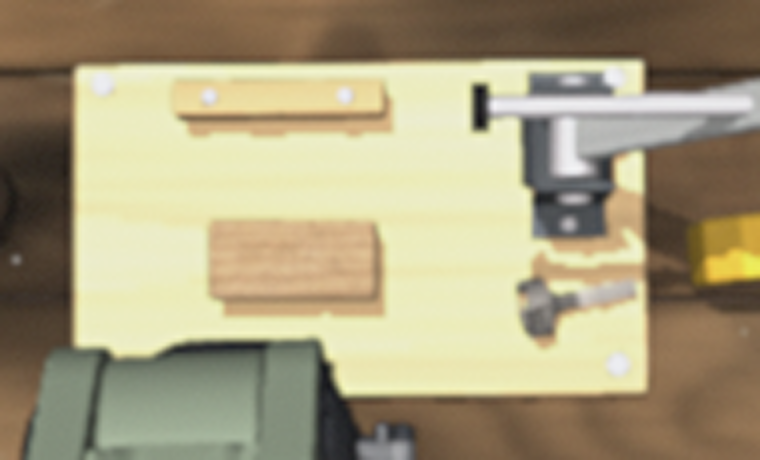

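The offcut is now square (corners (210,221), (374,222), (376,298), (212,298)) but about 6.5 mm right of centre. The contacts so far show a y bias of about 3.5 mm between robot and camera, so I'll nudge it left with that allowed for and push on.

```bash
python3 - <<'E'
from h import *
bot.grip(0.0)
bot.movel(J(-130,-66,60),max_speed=200)
bot.movel(J(-66,-66,60),max_speed=150)
bot.movel(J(-66,-66,24),max_speed=100)
print(bot.movel(J(-66,-53.5,24),max_speed=30,threshold=15),st())
bot.movel(J(-66,-64,24),max_speed=100)
bot.movel(J(-66,-66,60),max_speed=150)
bot.movel(J(-130,-40,60),max_speed=200)
bot.grip(0.6); bot.movel(J(-130,3.5,22),max_speed=150); print(st())
im=imaging.capture("top"); c=cv2.resize(im[195:310,220:410],None,fx=4,fy=4,interpolation=cv2.INTER_CUBIC); cv2.imwrite("pics/top5.png",c)
E
```

```text
False (24.62, array([499.5,  39.5,  24.1]), array([-0.7, -0.5, -0.4]))
(26.83, array([434.9,  95.8,  21.9]), array([1. , 0.1, 0.1]))
```

View pics/top5.png

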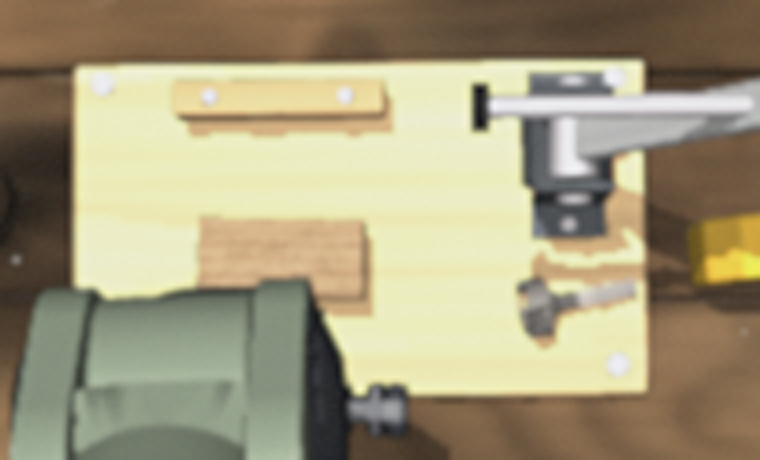

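The offcut spans crop x 199–361 and the stop 175–385, so both are centred at 280. Final push to the stop, stopping on force.

```bash
python3 - <<'E'
from h import *
print(bot.movel(J(-42,3.5,22),max_speed=60,threshold=12),st())
h=bot.movel(J(-24,3.5,22),max_speed=20,threshold=6); print(h,st())
bot.dwell(0.2); print(st())
bot.movel(J(-60,3.5,22),max_speed=80)
bot.movel(J(-150,3.5,70),max_speed=200); print(st())
im=imaging.capture("top"); c=cv2.resize(im[195:310,220:410],None,fx=4,fy=4,interpolation=cv2.INTER_CUBIC); cv2.imwrite("pics/top6.png",c)
E
```

```text
False (28.5, array([522.8,  96.4,  22. ]), array([ 0.1, -0.1,  0.2]))
True (29.14, array([534.4,  96.4,  21.4]), array([-0. ,  0.2,  0.6]))
(29.34, array([533.7,  96.4,  21.1]), array([ 1.4,  0.3, -0.5]))
(30.51, array([416.9,  95.7,  70.4]), array([0.3, 1.2, 0.3]))
```

View pics/top6.png

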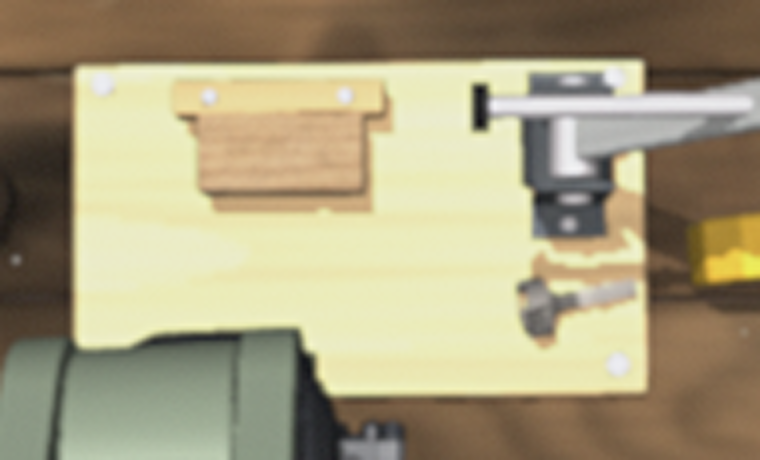

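The offcut is against the stop and centred (198–364 against 175–385). One slightly firmer confirming push removes any remaining gap or yaw, then I hand in.

```bash
python3 - <<'E'
from h import *
bot.movel(J(-60,3.5,22),max_speed=120)
bot.movel(J(-36,3.5,22),max_speed=60,threshold=12)
print(bot.movel(J(-22,3.5,22),max_speed=20,threshold=10),st())
bot.movel(J(-60,3.5,22),max_speed=60)
bot.movel(J(-150,3.5,70),max_speed=200); print(st())
im=imaging.capture("top"); b=cv2.imread("pics/top6.png")
c=cv2.resize(im[195:310,220:410],None,fx=4,fy=4,interpolation=cv2.INTER_CUBIC)
print("changed px on jig",(cv2.absdiff(b,c).max(2)[60:300,70:650]>40).sum())
bot.sign_off()
E
```

```text
True (32.59, array([534.3,  96.6,  21.2]), array([-0.4, -0.2,  0.5]))
(33.88, array([416.8,  95.7,  70.3]), array([ 0.3,  0.8, -0.1]))
changed px on jig 0
the job is handed in; nothing more can be done
```

The hold-down arm is raised and staying up on its own, the offcut sits flush against the middle of the back stop, and the job was handed in at about 34 s of the 51 s allowed, with the other loose things left where they were.

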